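Roll the empty wooden reel home into its counter bay

ROBOT

A 6-joint arm with a two-finger parallel gripper is mounted at the origin on a cart in front of the work surface, level with it; the furniture and walls round the work are solid. World frame = base frame: x ahead of the robot, y to its left, z up, the work surface at z = 0. Lengths are in m, angles in rad, forces in N, time in s.
With the tool pointing down it reaches from about 0.3 to 1 m from the base axis. Payload 5.1 kg.
Tool frame: the origin (TCP) lies where the fingers leave the gripper's body, on its centre line; the fingertips stand 78 mm ahead of it and the grasp point (between the pads) lies 59 mm ahead of it; z points along the fingers, y is the direction in which the jaws open and shut (so a half turn about z gives the same grasp; the last joint's range is limited). The gripper opens to 95 mm and grips with 3 to 60 N. Pads are 20 mm wide; open, the fingers measure 119 mm over their backs; the gripper's body (75 mm by 180 mm) begins 59 mm behind the grasp point.
Start: joints at [1.071, 0.124, 1.65, -0, 1.367, -0.083], TCP at [0.263, 0.594, 0.292] pointing down, gripper open.
Joint ranges: [-2.61, 2.61], [-1.02, 2.33], [0.03, 2.71], [-1.35, 4.49], [0.32, 2.68], [-2.91, 2.91]. Speed limits (rad/s): [2.57, 2.57, 3.14, 3.14, 3.14, 3.14].

INTERFACE

Orientations are given as a rotation vector (axis times angle).
In Python, from rig import bot gives the robot as it stands.
- The arm moves only by the tool apply_moves, never from a script. Its argument "steps" is a list of rows, each a list of 3 entries, a list of its own where there are three numbers: the opening, from 0 (shut) to 1 (fully open), then the shift along the tool's x, y, z in mm, then the turn, a rotation vector about the tool's x, y, z in rad. In form: [[jaw, [x, y, z], [rx, ry, rz]], ...]. A call has 1 to 20 rows; each row shifts and turns the commanded pose from where the row before left it, along the tool's axes as they then stand; what a row does not reach is not made up. A row lasts 1/8 s, in which the tool goes at most 62.5 mm and 10.7 degrees, less where a joint would pass 70% of its speed; a pose out of reach is approached as far as the arm can. A call with a gripper value outside its range is refused whole. The fingers move at their own pace and stop on an object; "squeeze" is the grip in N (left out, the last holds). Time passes only in rows, so rows that do not move let the fingers close. It gives the time, the measured TCP pose, the force and the opening at its end, in the units of the state.
- bot.observe(): the state, without advancing time (a new reading comes with each control period).
- bot.get_image(name): name is "scene" or "top" or "wrist"; returns the picture (400x640x3 uint8, red, green, blue); there is no depth.
- bot.camera_model(name): a dict with "camera_matrix" (3x3 intrinsics, pixels), "pose" (4x4, takes a point from camera to world coordinates); the wrist camera has in their place "tool_from_camera" (4x4, takes a point from camera to tool coordinates, whose origin is the TCP and whose axes are the flange's). Camera axes: x right, y down, z forward; pixel columns grow to the right and rows downward; lengths in m; the calibration is good to about 2 mm. A picture is of the moment at which its call begins: read the wrist's pose just before it. camera_model takes no time and is no camera call.
- bot.finish_job(): hands the job in, once; it reports no verdict.
The state is a dict: "clock": time; "q": joint angles; "joint_vel": joint speeds; "joint_torque": joint torques, N m; "ee_pos": TCP position; "tcp_rot": TCP orientation; "contact_force": force on the tool from outside, world axes, zero at the start; "wrist_torque": the same for the moment, N m; "opening": finger opening in m.
Only numpy, scipy, OpenCV 4.12 (cv2) and the standard library are available. Lean on these libraries where they do the work, as an engineer would, in place of code of your own. Each camera call takes 0.05 s, during which the arm holds its last target.

TASK

Roll the empty wooden reel along the counter on its rim into the wooden bay, between the sprung shoes, until it bears gently on the adjustable end plate, hold it there a moment, then let go and leave it standing. Really roll it (no lifting, no dragging it there unturned, no falling over) and find the plate by feel: it is only lightly clamped, so never shove it. Leave the purple coasters and the pink glasses sleeve where they lie.

Things in the scene. Friction and masses are not known exactly. Their poses are not given: they have to be found in the camera images.
- reel: Loose light-wood reel (two flanges on a drum; solid to the touch), 80 mm across, 18 mm thick, 0.18 to 0.31 kg, standing on its rim 0.23 to 0.28 m before the bay's origin, up to 15 mm off its line and 0.15 rad askew. Origin: middle of the axle, 40 mm above the table. y axis: along the axle; x and z turn as it rolls. The rim has some rolling resistance: slowly pushed, it stops within 1 cm.
- axle_end (a point): Centre of one end of the reel's axle (35 mm from the reel's origin along its y; the other end is at -35 mm). The axle is a 14 mm thick round dowel fixed in the reel, sticking out 26 mm beyond each flat face. Two fingers, one each side of the disc, can push both halves from behind.
- reel_mark (a point): Dark round mark, 8 mm, on each flat face of the reel 32 mm from the axle (this point lies between the two, on the mid plane). It starts straight above the axle (z = 72 mm) and comes down to 8 mm at half a turn.
- bay: Wooden bay fixed to the table; no floor, the reel rolls on the table. Origin: on the table and the bay's centre line, under the axle's place if the end plate is set nearest. x axis: direction in which the reel rolls in; z up. Two side rails, 20 mm high, 38 mm apart inside, from x = -60 to +45 mm; inside them two spring shoes (see bay_mouth).
- bay_mouth (a point): On the table, on the bay's line, 65 mm before its origin: mouth of the shoes. They stand 7 to 19 mm high, 15 mm apart when empty, parallel from x = -43 to +27 mm of the bay, flared to about 27 mm at the mouth. The reel is pushed in between; they yield sideways, press on its faces with 3 to 4 N each, drag slightly and keep it upright and in place when let go.
- end_stop: Fixed foot of the end stop, 66 x 46 x 16 mm, behind the bay; origin and axes as the bay's. It carries the adjustable upright end plate, 50 mm wide, 6 mm thick, 16 to 60 mm high. The plate's near face stands anywhere from x = +40 to +64 mm (not reported), so the axle ends at x = 0 to +24 mm. Bear on it with 1 to 12 N; more is a shove.
- coasters_plum: Tied stack of round purple crochet coasters, 115 mm across, 28 mm high, lying flat beside the bay, loose; origin under its centre.
- case_pink: Pink crochet glasses sleeve, 206 x 78 x 23 mm (long in its x), lying flat near the front edge, loose; origin under its centre.

How it is judged:
By the outcome, as a careful person would: the job done as asked, in the order asked, and still so for the second after the job is handed in, with the robot touching nothing.
It also fails if it takes over 64 s, if anything falls off the work surface, if the arm or the gripper's body presses on something with over 40 N, if the wrist force passes 120 N, or if a joint passes its speed limit or range.

## Working session

There is one attempt and no reset: what is moved stays moved. The work goes in short steps, Python scripts to look and compute and a tool call to move; the robot and the scene stay as the last step left them, time stands still between calls to the robot, and variables do not carry over. Pictures are saved under pics/ and viewed, and the job is handed in when it is done.

Besides the shell and the picture viewer there is one more tool, called after "Emit:" as name([rows], argument=value, ...), one row to a line, values as JSON. apply_moves: Moves the arm, as the interface text tells. Its arguments: {"type":"object","properties":{"steps":{"type":"array"},"squeeze":{"type":"number"}},"required":["steps"]}

```bash
mkdir -p pics; ls; python3 - <<'E'
from rig import bot
import cv2
s=bot.observe();print({k:(v if not hasattr(v,'round') else v.round(4)) for k,v in s.items()} if 0 else s)
for n in("scene","top","wrist"):
    cv2.imwrite(f"pics/a_{n}.png",bot.get_image(n)[:,:,::-1]); print(n,bot.camera_model(n))
E
```

```text
pics
{'clock': 0.0, 'q': array([ 1.07138186e+00,  1.24521219e-01,  1.65166746e+00, -3.15720038e-05,
        1.36747401e+00, -8.25559215e-02]), 'joint_vel': array([ 0.00136955, -0.00086742,  0.00019504, -0.00028734,  0.00116887,
        0.00074876]), 'joint_torque': array([-3.77401215e-03, -4.17603171e+01, -3.59928524e+01,  7.71313068e-02,
        4.92016529e-02, -1.81600794e-04]), 'ee_pos': array([0.2629564 , 0.59391564, 0.29098031]), 'tcp_rot': array([-0.64994218, -3.07304811,  0.00312827]), 'contact_force': array([-0.162447  ,  0.31853703,  0.3189763 ]), 'wrist_torque': array([0.01151495, 0.02857806, 0.01406023]), 'opening': 0.09470083464891378}
scene {'camera_matrix': array([[430.67338768,   0.        , 319.1037096 ],
       [  0.        , 430.67338768, 194.48957184],
       [  0.        ,   0.        ,   1.        ]]), 'pose': array([[ 0.81706386, -0.33464649,  0.46948736,  0.06610327],
       [-0.57633418, -0.45194202,  0.68087247, -0.74601395],
       [-0.01567052, -0.8268979 , -0.5621337 ,  0.64449171],
       [ 0.        ,  0.        ,  0.        ,  1.        ]])}
top {'camer
[... 260 characters left out ...]
0556859, -0.00998541, -0.03081538],
       [ 0.00965889, -0.05586658, -0.99839152,  0.95511914],
       [ 0.        ,  0.        ,  0.        ,  1.        ]])}
wrist {'camera_matrix': array([[304.2621094 ,   0.        , 318.65437269],
       [  0.        , 304.2621094 , 199.25830947],
       [  0.        ,   0.        ,   1.        ]]), 'tool_from_camera': array([[-6.07571450e-04, -9.65854907e-01, -2.59082861e-01,
         7.31846640e-02],
       [ 9.99999798e-01, -6.35522983e-04,  2.41299820e-05,
        -1.90474908e-04],
       [-1.87959174e-04, -2.59082793e-01,  9.65855098e-01,
        -9.33225067e-02],
       [ 0.00000000e+00,  0.00000000e+00,  0.00000000e+00,
         1.00000000e+00]])}
```

View pics/a_scene.png

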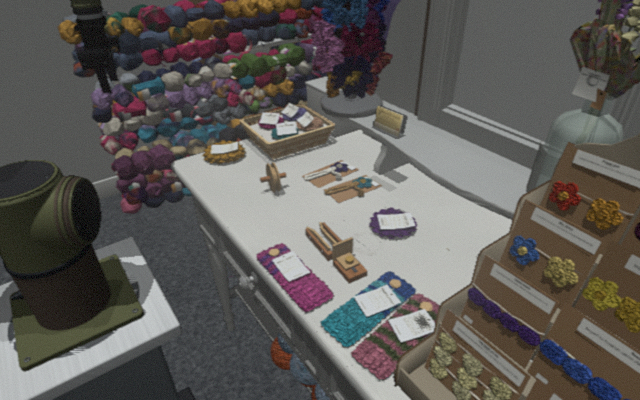

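View pics/a_top.png

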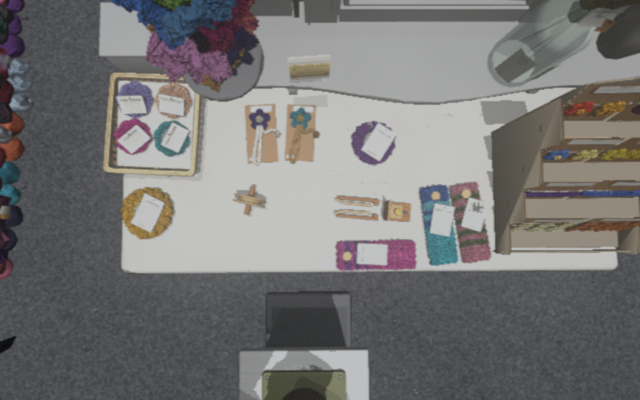

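View pics/a_wrist.png

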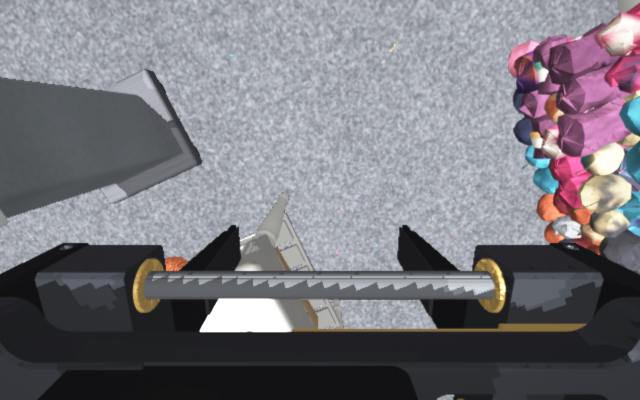

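```bash
cat > h.py <<'E'
import numpy as np,cv2
from scipy.spatial.transform import Rotation as R
from rig import bot
def ray(n,u,v,st=None):
    m=bot.camera_model(n);K=m["camera_matrix"]
    if n=="wrist":
        T=np.eye(4);T[:3,:3]=R.from_rotvec(st["tcp_rot"]).as_matrix();T[:3,3]=st["ee_pos"];P=T@m["tool_from_camera"]
    else:P=m["pose"]
    d=P[:3,:3]@np.linalg.inv(K)@[u,v,1];return P[:3,3],d
def onz(n,u,v,z,st=None):
    o,d=ray(n,u,v,st);return o+d*(z-o[2])/d[2]
def px(n,p,st=None):
    m=bot.camera_model(n);K=m["camera_matrix"]
    if n=="wrist":
        T=np.eye(4);T[:3,:3]=R.from_rotvec(st["tcp_rot"]).as_matrix();T[:3,3]=st["ee_pos"];P=T@m["tool_from_camera"]
    else:P=m["pose"]
    c=np.linalg.inv(P)@np.r_[p,1];q=K@c[:3];return q[:2]/q[2]
E
python3 - <<'E'
from h import *
im=cv2.imread("pics/a_top.png")
c=im[170:280,220:430];cv2.imwrite("pics/a_topc.png",cv2.resize(c,None,fx=3.8,fy=3.8,interpolation=cv2.INTER_CUBIC))
np.set_printoptions(precision=4,suppress=True)
for u,v,z in[(250,198,.045),(335,200,.02),(335,216,.02),(379,200,.02),(379,216,.02),(397,212,.016),(376,254,.02)]:print(u,v,onz("top",u,v,z))
print(R.from_rotvec(bot.observe()["tcp_rot"]).as_matrix())
E
```

```text
250 198 [0.5245 0.124  0.045 ]
335 200 [ 0.5201 -0.0821  0.02  ]
335 216 [ 0.4804 -0.0817  0.02  ]
379 200 [ 0.5195 -0.1913  0.02  ]
379 216 [ 0.4798 -0.1907  0.02  ]
397 212 [ 0.4895 -0.2364  0.016 ]
376 254 [ 0.3864 -0.1819  0.02  ]
[[-0.9144  0.4049 -0.0008]
 [ 0.4049  0.9144 -0.0015]
 [ 0.0001 -0.0016 -1.    ]]
```

View pics/a_topc.png

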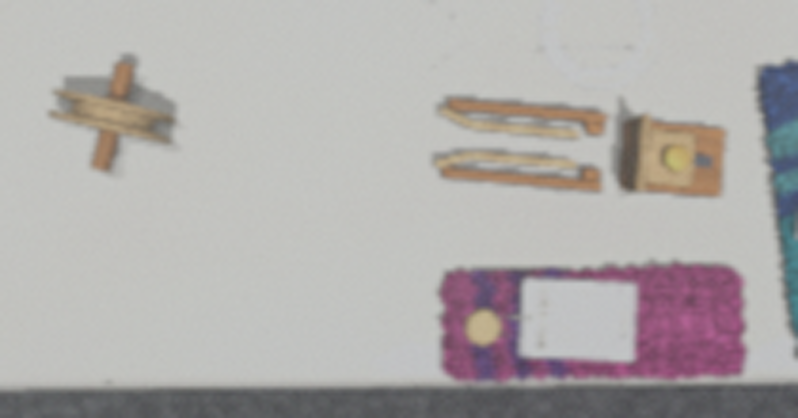

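Emit:
apply_moves([
  [1,[-30,-26,0],[0,0,0]],
  [1,[-34,-30,0],[0,0,0]],
  [1,[-34,-30,0],[0,0,0]],
  [1,[-34,-30,0],[0,0,0]],
  [1,[-34,-30,0],[0,0,0]],
  [1,[-34,-30,0],[0,0,0]],
  [1,[-34,-30,0],[0,0,0]],
  [1,[-34,-30,0],[0,0,0]],
  [1,[-34,-30,0],[0,0,0]],
  [1,[-34,-30,0],[0,0,0]],
  [1,[-34,-30,0],[0,0,0]],
  [1,[-34,-30,0],[0,0,0]],
  [1,[-34,-30,0],[0,0,0]],
  [1,[0,0,0],[0,0,0.165]],
  [1,[0,0,0],[0,0,0.165]],
  [1,[0,0,0],[0,0,0.165]],
  [1,[0,0,0],[0,0,0.165]],
  [1,[0,0,0],[0,0,0.165]],
  [1,[0,0,0],[0,0,0.165]],
  [1,[0,0,0],[0,0,0.165]],
])

```text
clock: 2.65
ee_pos: [0.5072, 0.0641, 0.2919]
tcp_rot: [-2.228, -2.214, 0.001]
contact_force: [0.2, -0.4, 0.4]
opening: 0.0948
```

```bash
cat > snap.py <<'E'
import sys,json
from h import *
n=sys.argv[1];c=sys.argv[2]if len(sys.argv)>2 else "wrist"
s=bot.observe();im=bot.get_image(c)[:,:,::-1];cv2.imwrite(f"pics/{n}.png",im)
json.dump({k:list(map(float,s[k]))for k in("ee_pos","tcp_rot","contact_force")},open(f"pics/{n}.json","w"))
print(s["clock"],s["ee_pos"],s["tcp_rot"])
E
python3 snap.py b
```

```text
2.65 [0.50717526 0.06406975 0.29189499] [-2.22829061e+00 -2.21397883e+00  6.93864382e-04]
```

View pics/b.png

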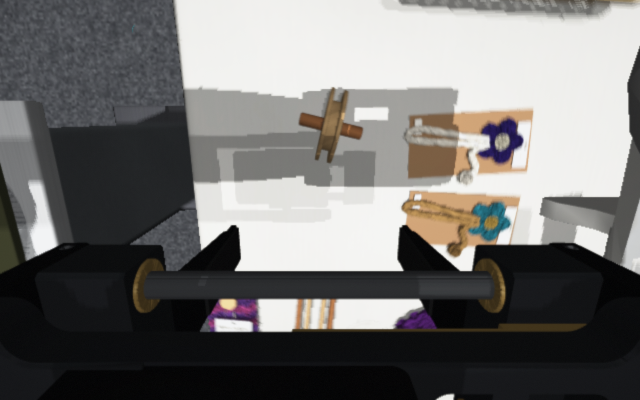

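Emit:
apply_moves([
  [1,[-40,0,0],[0,0,0]],
  [1,[-50,0,0],[0,0,0]],
  [1,[-50,0,0],[0,0,0]],
  [1,[-50,0,0],[0,0,0]],
  [1,[-50,0,0],[0,0,0]],
  [1,[-20,0,0],[0,0,0]],
  [1,[0,0,0],[0,0,0]],
  [1,[0,0,0],[0,0,0]],
])

```text
clock: 3.7
ee_pos: [0.5072, -0.1948, 0.2921]
tcp_rot: [-2.22, -2.222, -0.001]
contact_force: [-0.0, 0.1, -0.6]
opening: 0.0948
```

```bash
python3 snap.py c; python3 - <<'E'
import cv2
im=cv2.imread("pics/b.png");cv2.imwrite("pics/b2.png",cv2.resize(im[70:180,260:400],None,fx=5,fy=5,interpolation=cv2.INTER_CUBIC))
im=cv2.imread("pics/c.png");cv2.imwrite("pics/c2.png",cv2.resize(im[40:260,220:420],None,fx=2.7,fy=2.7,interpolation=cv2.INTER_CUBIC))
E
```

```text
3.7 [ 0.50718595 -0.19477996  0.2920872 ] [-2.22029513e+00 -2.22155761e+00 -5.10417574e-04]
```

View pics/b2.png

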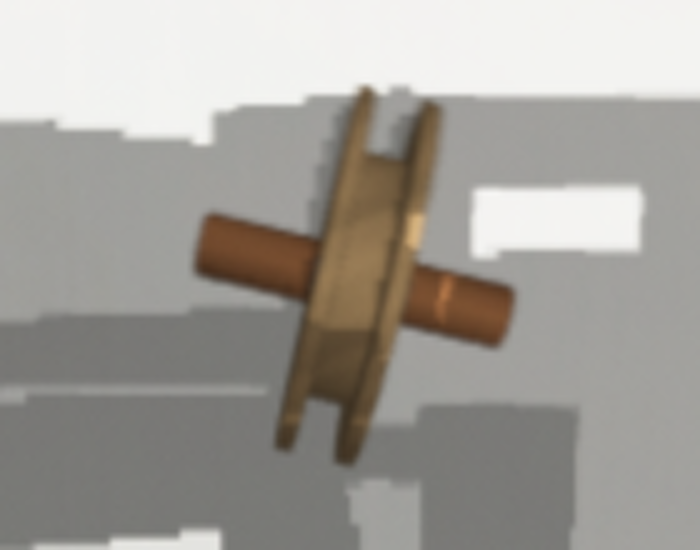

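View pics/c.png

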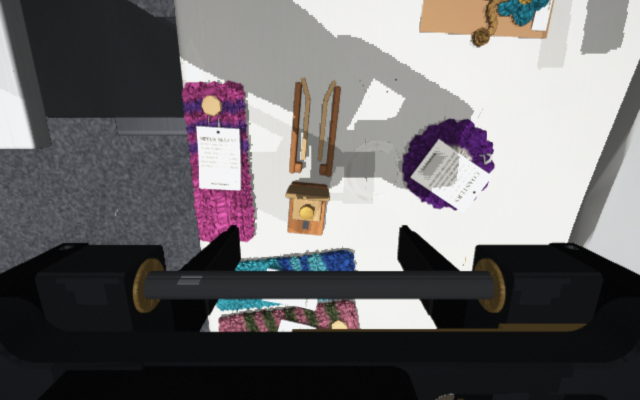

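View pics/c2.png

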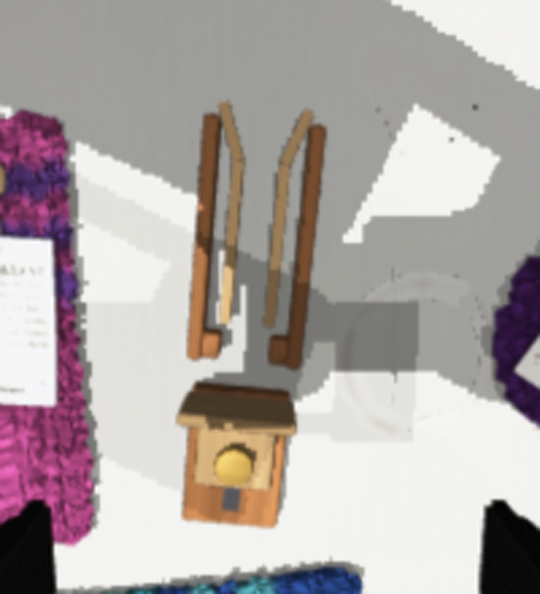

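```bash
python3 - <<'E'
from h import *
import json
np.set_printoptions(precision=4,suppress=True)
C=json.load(open("pics/c.json"));B=json.load(open("pics/b.json"))
def P(x,y,z):return onz("wrist",220+x/2.7-.3,40+y/2.7-.3,z,C)
pts=dict(LiT=(219,116,.02),LoT=(205,116,.02),RiT=(309,127,.02),RoT=(325,127,.02),LoB=(188,356,.02),RoB=(299,366,.02),
 tipL=(224,103,.019),tipR=(309,112,.019),kL=(240,163,.019),kR=(283,165,.019),eL=(228,320,.019),eR=(270,326,.019),
 plL=(178,420,.06),plR=(296,431,.06), pfL=(197,384,.06),pfR=(296,396,.06), ftL=(183,522,.016),ftR=(276,527,.016))
W={k:P(*v) for k,v in pts.items()}
for k in W:print(k,W[k])
print("mids mouth",(W['LiT']+W['RiT'])/2,(W['LoT']+W['RoT'])/2,"end",(W['LoB']+W['RoB'])/2, "tips",(W['tipL']+W['tipR'])/2,(W['kL']+W['kR'])/2,(W['eL']+W['eR'])/2)
def Q(x,y,z):return onz("wrist",260+x/5-.4,70+y/5-.4,z,B)
a=Q(204,245,.04);b=Q(505,318,.04);print("axle",a,b,(a+b)/2,np.linalg.norm(a-b),np.degrees(np.arctan2(*(b-a)[1::-1])))
for n in["coasters"]:pass
E
```

```text
LiT [ 0.4865 -0.0837  0.02  ]
LoT [ 0.4807 -0.0837  0.02  ]
RiT [ 0.5242 -0.088   0.02  ]
RoT [ 0.5309 -0.088   0.02  ]
LoB [ 0.471 -0.185  0.02 ]
RoB [ 0.521  -0.1895  0.02  ]
tipL [ 0.4886 -0.0785  0.019 ]
tipR [ 0.5241 -0.082   0.019 ]
kL [ 0.4951 -0.1023  0.019 ]
kR [ 0.5134 -0.1031  0.019 ]
eL [ 0.4892 -0.1689  0.019 ]
eR [ 0.5079 -0.1716  0.019 ]
plL [ 0.4702 -0.2045  0.06  ]
plR [ 0.5185 -0.2092  0.06  ]
pfL [ 0.4783 -0.1895  0.06  ]
pfR [ 0.5183 -0.1945  0.06  ]
ftL [ 0.4662 -0.2661  0.016 ]
ftR [ 0.5109 -0.2687  0.016 ]
mids mouth [ 0.5053 -0.0858  0.02  ] [ 0.5058 -0.0858  0.02  ] end [ 0.496  -0.1872  0.02  ] tips [ 0.5064 -0.0802  0.019 ] [ 0.5042 -0.1027  0.019 ] [ 0.4985 -0.1703  0.019 ]
axle [0.487 0.136 0.04 ] [0.5535 0.1199 0.04  ] [0.5203 0.1279 0.04  ] 0.0683970523094592 -13.64351310139901
```

```bash
cat >> h.py <<'E'
A=np.radians(5.4);d=np.array([-np.sin(A),-np.cos(A)]);n=np.array([np.cos(A),-np.sin(A)])  # n: +left? lateral
O=np.array([.5001,-.1440])
def bay(p):p=np.asarray(p)[:2]-O;return np.array([p@d,p@n])
def toolrot(yaw): # tool x dir at yaw, z down
    x=np.array([np.cos(yaw),np.sin(yaw),0]);z=np.array([0,0,-1.]);return np.c_[x,np.cross(z,x),z]
def rel(pos,rot,pos2,rot2):
    return rot.T@(np.asarray(pos2)-pos)*1000, R.from_matrix(rot.T@rot2).as_rotvec()
def now():
    s=bot.observe();return s["ee_pos"],R.from_rotvec(s["tcp_rot"]).as_matrix()
E
python3 - <<'E'
from h import *
import json
np.set_printoptions(precision=4,suppress=True)
C=json.load(open("pics/c.json"))
for x,y,z in[(178,420,.06),(296,431,.06),(190,386,.016),(297,396,.016)]:
    p=onz("wrist",220+x/2.7-.3,40+y/2.7-.3,z,C);print(bay(p))
print(bay([.5203,.1279]))
p,r=now();yaw=np.radians(90-13.64)
t=np.r_[np.array([.5203,.1279])+.028*np.array([np.cos(yaw),np.sin(yaw)]),.2]
print(rel(p,r,t,toolrot(yaw)))
E
```

```text
[ 0.063  -0.0241]
[0.0631 0.0244]
[ 0.058  -0.0235]
[0.0581 0.0258]
[-0.2726 -0.0055]
(array([349.6518,  20.0222,  92.3541]), array([-0.0002, -0.0005,  0.2391]))
```

Emit:
apply_moves([
  [0.45,[35,2,0],[0,0,0]],
  [0.45,[45,2,0],[0,0,0]],
  [0.45,[45,2,0],[0,0,0]],
  [0.45,[45,2,0],[0,0,0]],
  [0.45,[45,3,10],[0,0,0]],
  [0.45,[45,3,20],[0,0,0]],
  [0.45,[45,3,20],[0,0,0]],
  [0.45,[45,3,20],[0,0,0]],
  [0.45,[0,0,22],[0,0,0.12]],
  [0.45,[0,0,0],[0,0,0.119]],
  [0.45,[0,0,0],[0,0,0]],
])

```text
clock: 5.12
ee_pos: [0.5268, 0.1553, 0.2001]
tcp_rot: [-2.467, -1.944, 0.001]
contact_force: [0.0, -0.4, 1.1]
opening: 0.0426
```

```bash
python3 snap.py d; python3 - <<'E'
from h import *
np.set_printoptions(precision=4,suppress=True)
p,r=now();yaw=np.radians(90-13.64)
t=np.r_[np.array([.5203,.1279])+.028*np.array([np.cos(yaw),np.sin(yaw)]),.106]
print(rel(p,r,t,toolrot(yaw)))
E
```

```text
5.125 [0.52676065 0.15534975 0.20006575] [-2.46734546e+00 -1.94409815e+00  5.34545927e-04]
(array([-0.0347, -0.216 , 94.5107]), array([ 0.0003, -0.0003,  0.0019]))
```

View pics/d.png

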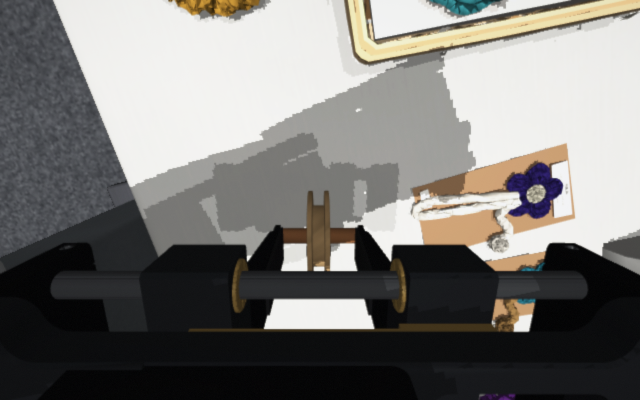

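```bash
python3 - <<'E'
from h import *
import json
D=json.load(open("pics/d.json"))
print(px("wrist",[.5203,.1279,.04],D), onz("wrist",318,236,.04,D))
E
```

```text
[319.45850051 234.98482681] [0.51881043 0.12726434 0.04      ]
```

Emit:
apply_moves([
  [0.45,[0,0,20],[0,0,0]],
  [0.45,[0,0,25],[0,0,0]],
  [0.45,[0,0,25],[0,0,0]],
  [0.45,[0,0,16],[0,0,0]],
  [0.35,[0,0,8],[0,0,0]],
  [0.28,[0,0,0],[0,0,0]],
  [0.28,[0,0,0],[0,0,0]],
  [0.28,[0,0,0],[0,0,0]],
])

```text
clock: 6.18
ee_pos: [0.5281, 0.1542, 0.1073]
tcp_rot: [2.471, 1.939, 0.003]
contact_force: [-0.6, -1.4, 0.1]
opening: 0.0269
```

```bash
python3 snap.py e scene;python3 snap.py e2; python3 - <<'E'
from h import *
im=cv2.imread("pics/e.png")[120:270,220:420];cv2.imwrite("pics/ec.png",cv2.resize(im,None,fx=4,fy=4,interpolation=cv2.INTER_CUBIC))
E
```

```text
6.175 [0.52812514 0.15416783 0.10726144] [2.47068539 1.93908378 0.00259464]
6.225 [0.52799881 0.15415897 0.10713527] [2.47078100e+00 1.93914917e+00 2.22760547e-03]
```

View pics/ec.png

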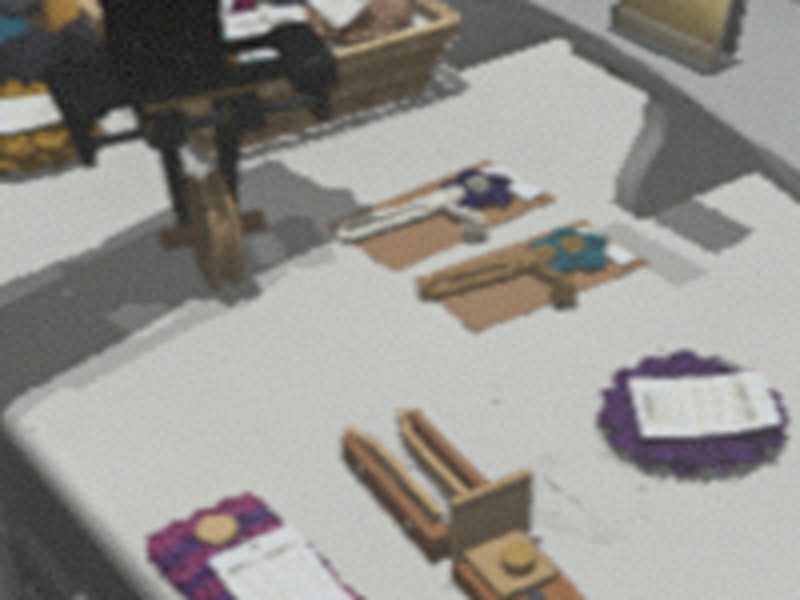

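View pics/e2.png

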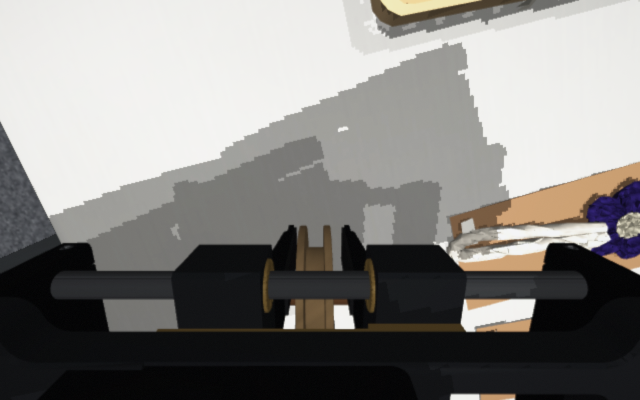

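```bash
cat > plan.py <<'E'
from h import *
from scipy.interpolate import CubicHermiteSpline
np.set_printoptions(precision=1,suppress=True)
s0,e0=bay([.5188,.1275]); h0=-np.tan(np.radians(13.64-5.4)); L=.112
cs=CubicHermiteSpline([s0,-L],[e0,0],[h0,0])
def pose(s,b,z=.107):
    if s<-L:e=cs(s);m=cs(s,1)
    else:e=0;m=0
    if s<s0: e=e0+h0*(s-s0);m=h0
    hd=(d+m*n)/np.hypot(1,m)
    c=O+s*d+e*n; x=-hd
    return np.r_[c+b*x,z],toolrot(np.arctan2(x[1],x[0]))
def rows(ss,b):
    p,r=now()
    for s in ss:
        p2,r2=pose(s,b);t,w=rel(p,r,p2,r2);print("%.3f"%s,t,"rz %.4f"%w[2],np.abs(w[:2]).max().round(4));p,r=p2,r2
E
python3 - <<'E'
from plan import *
print(s0,e0,min(cs(np.linspace(s0,-L,50))))
rows(np.r_[s0-.011+np.arange(0,13,2)*.001, s0+.006*np.arange(1,13)],.017)
E
```

```text
-0.2720548988487924 -0.00693339832789899 -0.009181511856531984
-0.283 [ 0.1 -2.6 -0. ] rz -0.0019 0.0012
-0.281 [-2. -0.  0.] rz 0.0000 0.0
-0.279 [-2.  0.  0.] rz 0.0000 0.0
-0.277 [-2. -0.  0.] rz 0.0000 0.0
-0.275 [-2.  0.  0.] rz 0.0000 0.0
-0.273 [-2. -0.  0.] rz 0.0000 0.0
-0.271 [-2.  -0.1  0. ] rz -0.0051 0.0
-0.266 [-5.  -0.4  0. ] rz -0.0249 0.0
-0.260 [-6.  -0.4  0. ] rz -0.0282 0.0
-0.254 [-6.  -0.4  0. ] rz -0.0264 0.0
-0.248 [-6.  -0.3  0. ] rz -0.0246 0.0
-0.242 [-6.  -0.3  0. ] rz -0.0227 0.0
-0.236 [-6.  -0.3  0. ] rz -0.0207 0.0
-0.230 [-6.  -0.3  0. ] rz -0.0188 0.0
-0.224 [-6.  -0.2  0. ] rz -0.0168 0.0
-0.218 [-6.  -0.2  0. ] rz -0.0148 0.0
-0.212 [-6.  -0.2  0. ] rz -0.0129 0.0
-0.206 [-6.  -0.2  0. ] rz -0.0109 0.0
-0.200 [-6.  -0.1  0. ] rz -0.0089 0.0
```

Emit:
apply_moves([
  [0.28,[0,-1.3,0],[0,0,0]],
  [0.28,[0,-1.3,0],[0,0,0]],
  [0.28,[-2,0,0],[0,0,0]],
  [0.28,[-2,0,0],[0,0,0]],
  [0.28,[-2,0,0],[0,0,0]],
  [0.28,[-2,0,0],[0,0,0]],
  [0.28,[-2,0,0],[0,0,0]],
  [0.28,[-2,0,0],[0,0,-0.005]],
  [0.28,[-5,-0.4,0],[0,0,-0.025]],
  [0.28,[-6,-0.4,0],[0,0,-0.028]],
])

```text
clock: 7.52
ee_pos: [0.5188, 0.1321, 0.1062]
tcp_rot: [-2.412, -2.013, 0.0]
contact_force: [0.1, -0.2, 1.2]
opening: 0.0264
```

```bash
python3 snap.py f; python3 - <<'E'
from plan import *
im=cv2.imread("pics/f.png")[200:340,200:440];cv2.imwrite("pics/fc.png",cv2.resize(im,None,fx=3,fy=3,interpolation=cv2.INTER_CUBIC))
rows(s0+.006*np.arange(2,9),.017)
E
```

```text
7.525 [0.51877099 0.13214386 0.10620137] [-2.41218304e+00 -2.01267206e+00  2.50855212e-04]
-0.260 [ 0.9  0.6 -0.9] rz -0.0001 0.0006
-0.254 [-6.  -0.4  0. ] rz -0.0264 0.0
-0.248 [-6.  -0.3  0. ] rz -0.0246 0.0
-0.242 [-6.  -0.3  0. ] rz -0.0227 0.0
-0.236 [-6.  -0.3  0. ] rz -0.0207 0.0
-0.230 [-6.  -0.3  0. ] rz -0.0188 0.0
-0.224 [-6.  -0.2  0. ] rz -0.0168 0.0
```

View pics/fc.png

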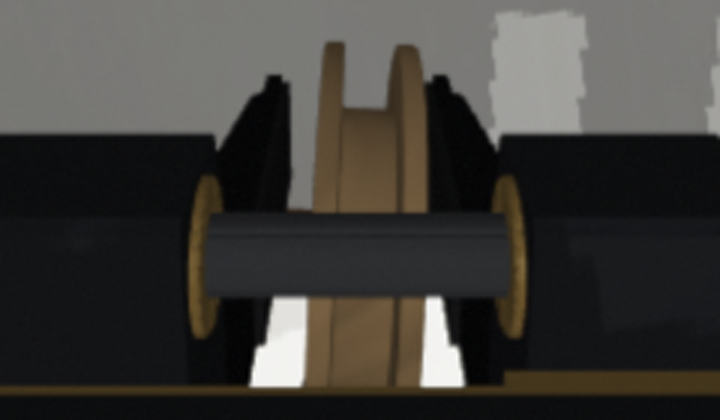

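Emit:
apply_moves([
  [0.28,[-5,0.2,0],[0,0,-0.026]],
  [0.28,[-6,0,0],[0,0,-0.025]],
  [0.28,[-6,-0.2,0],[0,0,-0.023]],
  [0.28,[-6,-0.2,0],[0,0,-0.021]],
])

```text
clock: 8.07
ee_pos: [0.5154, 0.1093, 0.1062]
tcp_rot: [-2.314, -2.124, 0.0]
contact_force: [0.4, 0.4, -0.4]
opening: 0.0265
```

```bash
python3 snap.py g; python3 - <<'E'
from plan import *
im=cv2.imread("pics/g.png")[200:340,200:440];cv2.imwrite("pics/gc.png",cv2.resize(im,None,fx=3,fy=3,interpolation=cv2.INTER_CUBIC))
rows(s0+.006*np.arange(6,20),.017)
E
```

```text
8.075 [0.51536541 0.1092653  0.10624961] [-2.31448242e+00 -2.12429914e+00  1.13498939e-04]
-0.236 [-0.  -0.6 -0.8] rz -0.0002 0.0005
-0.230 [-6.  -0.3  0. ] rz -0.0188 0.0
-0.224 [-6.  -0.2  0. ] rz -0.0168 0.0
-0.218 [-6.  -0.2  0. ] rz -0.0148 0.0
-0.212 [-6.  -0.2  0. ] rz -0.0129 0.0
-0.206 [-6.  -0.2  0. ] rz -0.0109 0.0
-0.200 [-6.  -0.1  0. ] rz -0.0089 0.0
-0.194 [-6.  -0.1  0. ] rz -0.0070 0.0
-0.188 [-6.  -0.1  0. ] rz -0.0051 0.0
-0.182 [-6. -0.  0.] rz -0.0031 0.0
-0.176 [-6. -0.  0.] rz -0.0012 0.0
-0.170 [-6.  0.  0.] rz 0.0007 0.0
-0.164 [-6.  0.  0.] rz 0.0027 0.0
-0.158 [-6.   0.1  0. ] rz 0.0046 0.0
```

View pics/gc.png

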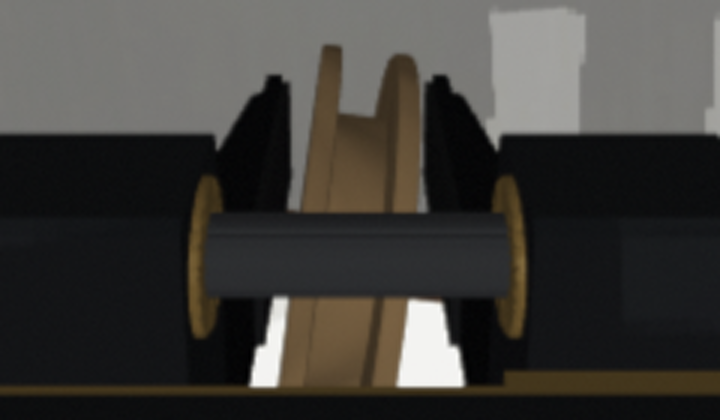

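Emit:
apply_moves([
  [0.28,[-6,-0.4,0],[0,0,-0.019]],
  [0.28,[-6,-0.4,0],[0,0,-0.017]],
  [0.28,[-6,-0.3,0],[0,0,-0.015]],
  [0.28,[-6,-0.2,0],[0,0,-0.013]],
])

```text
clock: 8.62
ee_pos: [0.5126, 0.0855, 0.1062]
tcp_rot: [-2.246, -2.196, 0.0]
contact_force: [-1.0, 0.5, 0.8]
opening: 0.0267
```

```bash
python3 snap.py i;python3 snap.py it top; python3 - <<'E'
from plan import *
im=cv2.imread("pics/i.png")[200:340,200:440];cv2.imwrite("pics/ic.png",cv2.resize(im,None,fx=3,fy=3,interpolation=cv2.INTER_CUBIC))
im=cv2.imread("pics/it.png")[150:280,220:430];cv2.imwrite("pics/itc.png",cv2.resize(im,None,fx=3.8,fy=3.8,interpolation=cv2.INTER_CUBIC))
rows(s0+.006*np.arange(10,20),.017)
E
```

```text
8.625 [0.51257076 0.08545138 0.10624664] [-2.24575990e+00 -2.19644946e+00  2.13699290e-04]
8.675 [0.51252667 0.08496375 0.10618571] [-2.24595696e+00 -2.19662466e+00  9.39163196e-04]
-0.212 [-0.4 -0.3 -0.8] rz -0.0011 0.0002
-0.206 [-6.  -0.2  0. ] rz -0.0109 0.0
-0.200 [-6.  -0.1  0. ] rz -0.0089 0.0
-0.194 [-6.  -0.1  0. ] rz -0.0070 0.0
-0.188 [-6.  -0.1  0. ] rz -0.0051 0.0
-0.182 [-6. -0.  0.] rz -0.0031 0.0
-0.176 [-6. -0.  0.] rz -0.0012 0.0
-0.170 [-6.  0.  0.] rz 0.0007 0.0
-0.164 [-6.  0.  0.] rz 0.0027 0.0
-0.158 [-6.   0.1  0. ] rz 0.0046 0.0
```

View pics/ic.png

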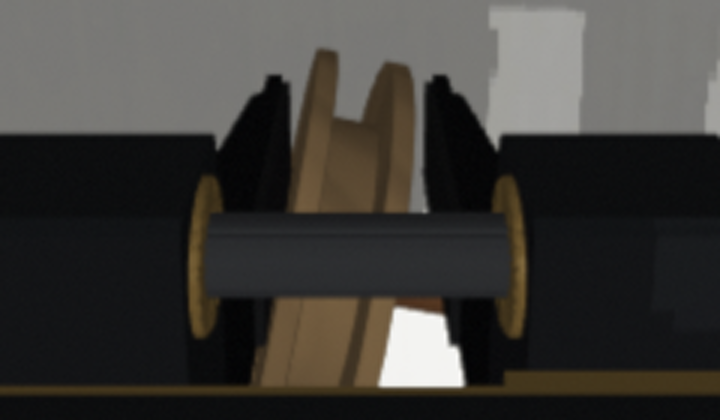

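View pics/itc.png

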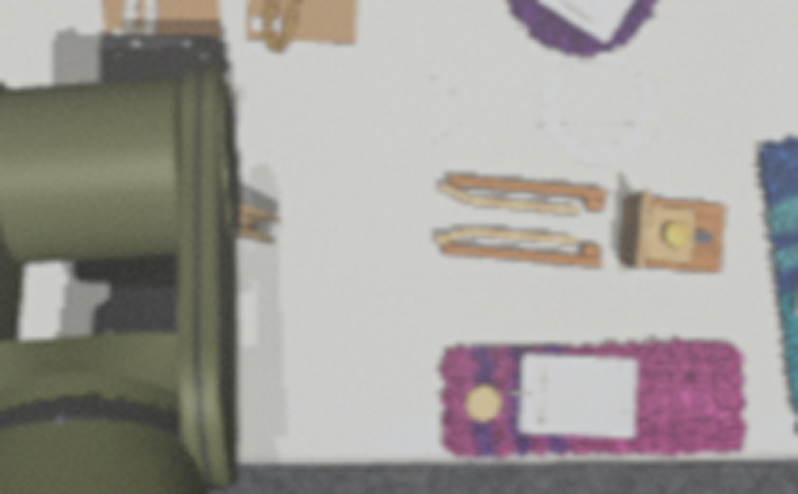

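Emit:
apply_moves([
  [0.25,[0,0,0],[0,0,0]],
  [0.23,[0,0,0],[0,0,0]],
  [0.21,[0,0,0],[0,0,0]],
  [0.21,[0,0,0],[0,0,0]],
  [0.21,[0,0,0],[0,0,0]],
], squeeze=6)

```text
clock: 9.35
ee_pos: [0.5127, 0.0859, 0.1062]
tcp_rot: [-2.247, -2.196, 0.0]
contact_force: [-1.5, -0.7, 0.0]
opening: 0.0217
```

```bash
python3 snap.py j; python3 - <<'E'
from plan import *
im=cv2.imread("pics/j.png")[200:340,200:440];cv2.imwrite("pics/jc.png",cv2.resize(im,None,fx=3,fy=3,interpolation=cv2.INTER_CUBIC))
p,r=now();print(bay(p)*1000,np.degrees(np.arctan2(r[1,0],r[0,0])))
E
```

```text
9.35 [0.51265776 0.0858846  0.10617034] [-2.24669342e+00 -2.19587167e+00  7.12785727e-05]
[-230.    -9.1] 88.69178005811283
```

View pics/jc.png

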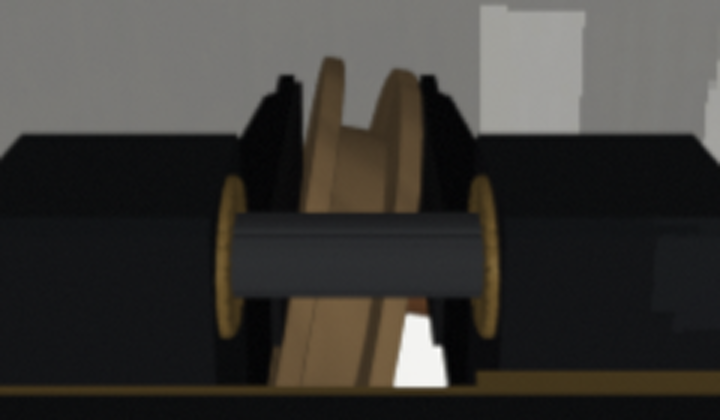

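Emit:
apply_moves([
  [0.19,[0,0,0],[0,0,0]],
  [0.18,[0,0,0],[0,0,0]],
  [0.18,[0,0,0],[0,0,0]],
  [0.18,[0,0,0],[0,0,0]],
], squeeze=12)

```text
clock: 9.9
ee_pos: [0.5128, 0.0859, 0.1062]
tcp_rot: [2.247, 2.196, 0.0]
contact_force: [-0.6, -0.3, -1.7]
opening: 0.0184
```

```bash
python3 snap.py k; python3 - <<'E'
from plan import *
im=cv2.imread("pics/k.png")[200:340,200:440];cv2.imwrite("pics/kc.png",cv2.resize(im,None,fx=3,fy=3,interpolation=cv2.INTER_CUBIC))
p,r=now();print(bay(p)*1000,np.degrees(np.arctan2(r[1,0],r[0,0])))
E
```

```text
9.9 [0.51277271 0.08588173 0.10620759] [2.24671922e+00 2.19567769e+00 4.78002865e-04]
[-230.   -9.] 88.68236158699304
```

View pics/kc.png

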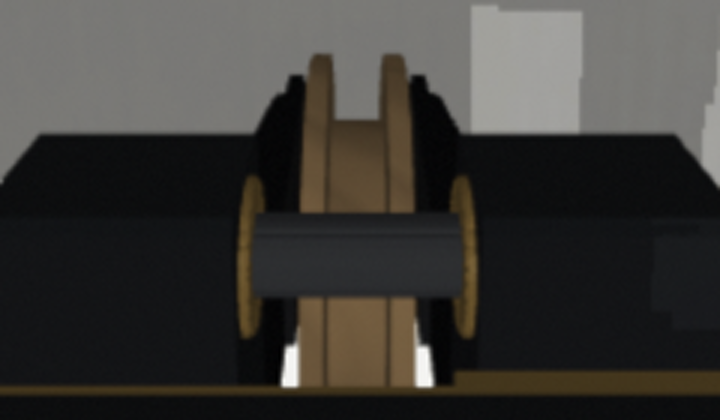

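Emit:
apply_moves([
  [0.18,[0,0,0],[0,0,-0.015]],
  [0.215,[0,0,0],[0,0,0]],
  [0.215,[0,0,0],[0,0,0]],
  [0.215,[-3,0,0],[0,0,0]],
  [0.215,[-5,0,0],[0,0,0]],
  [0.215,[-5,0,0],[0,0,0]],
  [0.215,[-5,0,0],[0,0,0]],
  [0.215,[-5,0,0],[0,0,0]],
  [0.215,[-5,0,0],[0,0,0]],
  [0.215,[-5,0,0],[0,0,0]],
])

```text
clock: 11.2
ee_pos: [0.5124, 0.0525, 0.1063]
tcp_rot: [-2.23, -2.212, -0.0]
contact_force: [0.1, -0.3, 0.1]
opening: 0.0203
```

```bash
python3 snap.py l;python3 snap.py ls scene; python3 - <<'E'
from plan import *
im=cv2.imread("pics/l.png")[200:340,200:440];cv2.imwrite("pics/lc.png",cv2.resize(im,None,fx=3,fy=3,interpolation=cv2.INTER_CUBIC))
im=cv2.imread("pics/ls.png")[130:280,240:420];cv2.imwrite("pics/lsc.png",cv2.resize(im,None,fx=4,fy=4,interpolation=cv2.INTER_CUBIC))
p,r=now();print(bay(p)*1000,np.degrees(np.arctan2(r[1,0],r[0,0])))
E
```

```text
11.2 [0.51243339 0.05248728 0.106256  ] [-2.23038278e+00 -2.21244173e+00 -3.42591638e-05]
11.25 [0.51245391 0.05208172 0.10624654] [ 2.23050618e+00  2.21203190e+00 -3.81433816e-04]
[-196.7   -6.2] 89.50851214361815
```

View pics/lc.png

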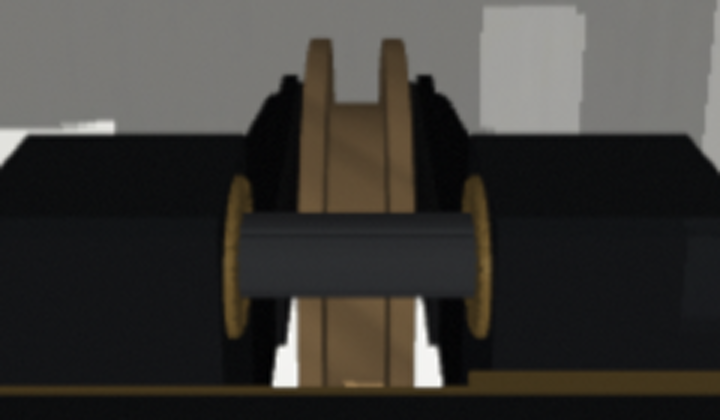

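View pics/lsc.png

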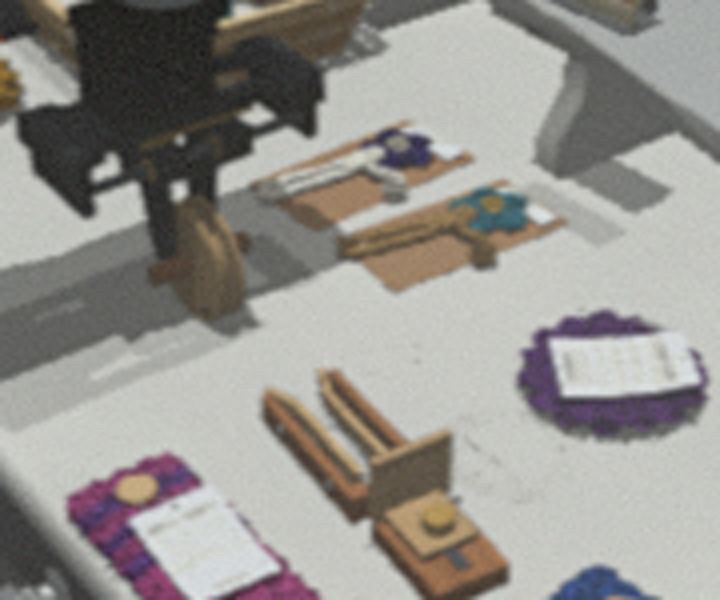

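Emit:
apply_moves([
  [0.215,[-3,0,0],[0,0,0]],
  [0.215,[-5,0,0],[0,0,0]],
  [0.215,[-5,0,0],[0,0,0]],
  [0.215,[-5,0,0],[0,0,0]],
  [0.215,[-5,0,0],[0,0,0]],
  [0.215,[-5,0,0],[0,0,0]],
  [0.215,[-5,0,0],[0,0,0]],
  [0.215,[-5,0,0],[0,0,0]],
  [0.215,[-5,0,0],[0,0,0]],
  [0.215,[-5,0,0],[0,0,0]],
  [0.215,[-4,0,0],[0,0,0]],
  [0.215,[-2,0,0],[0,0,0]],
  [0.19,[0,0,0],[0,0,0]],
  [0.185,[0,0,0],[0,0,0]],
  [0.18,[0,0,0],[0,0,0]],
  [0.18,[0,0,0],[0,0,0]],
])

```text
clock: 13.3
ee_pos: [0.5119, -0.0011, 0.1062]
tcp_rot: [-2.23, -2.213, 0.001]
contact_force: [-1.4, -1.2, 1.6]
opening: 0.0181
```

```bash
python3 snap.py m;python3 snap.py mt top;python3 snap.py ms scene; python3 - <<'E'
from plan import *
im=cv2.imread("pics/m.png")[200:340,200:440];cv2.imwrite("pics/mc.png",cv2.resize(im,None,fx=3,fy=3,interpolation=cv2.INTER_CUBIC))
im=cv2.imread("pics/ms.png")[130:280,240:420];cv2.imwrite("pics/msc.png",cv2.resize(im,None,fx=4,fy=4,interpolation=cv2.INTER_CUBIC))
im=cv2.imread("pics/mt.png")[150:280,220:430];cv2.imwrite("pics/mtc.png",cv2.resize(im,None,fx=3.8,fy=3.8,interpolation=cv2.INTER_CUBIC))
p,r=now();print(bay(p)*1000,np.degrees(np.arctan2(r[1,0],r[0,0])),bot.observe()["opening"])
E
```

```text
13.3 [ 0.51185946 -0.00114569  0.1062246 ] [-2.22996878e+00 -2.21255191e+00  7.30027432e-04]
13.35 [ 0.51186107 -0.00113365  0.10622719] [-2.22995933e+00 -2.21251407e+00  6.60541423e-04]
13.4 [ 0.51187143 -0.00114235  0.1062403 ] [-2.22998325e+00 -2.21256622e+00  6.30436483e-04]
[-143.3   -1.7] 89.54758636801861 0.018164386309195344
```

View pics/mc.png

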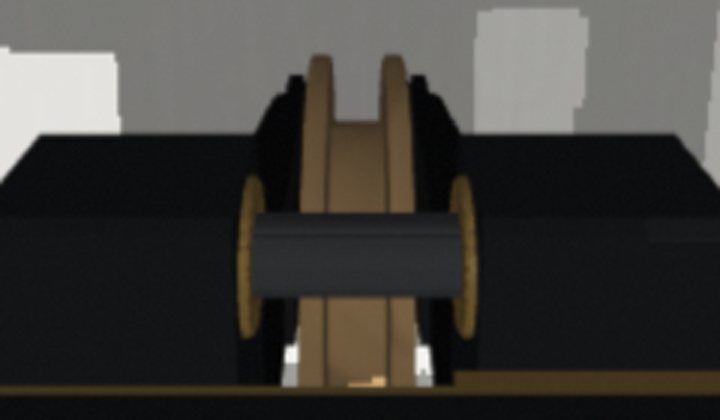

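View pics/mtc.png

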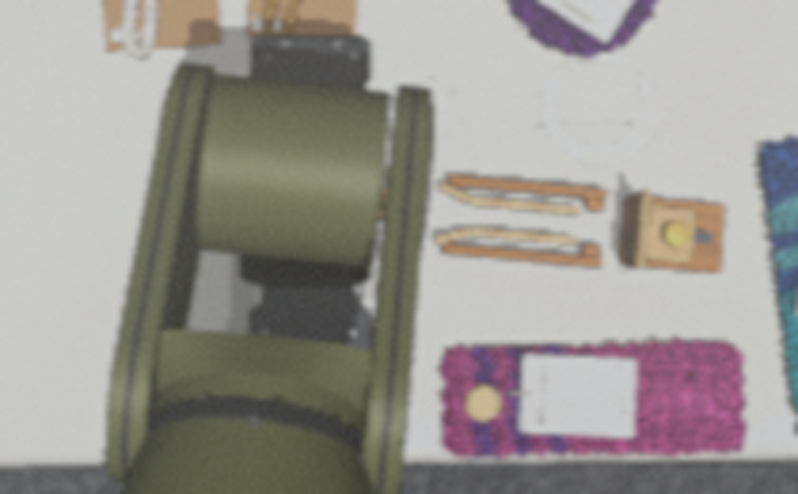

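View pics/msc.png

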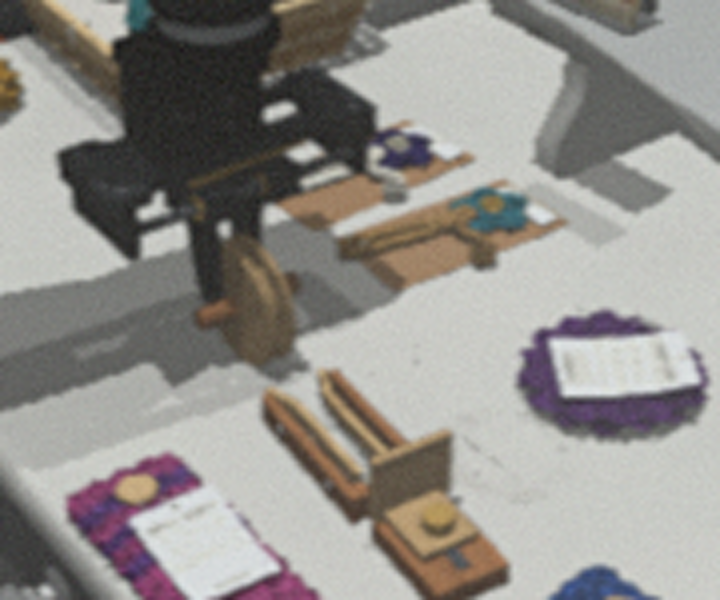

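Emit:
apply_moves([
  [0.18,[0,0.4,0],[0,0,0.022]],
  [0.18,[0,0.4,0],[0,0,0.022]],
  [0.18,[0,0.5,0],[0,0,0.021]],
  [0.18,[0,0.4,0],[0,0,0.021]],
  [0.18,[0,0,0],[0,0,0]],
  [0.215,[0,0,0],[0,0,0]],
  [0.215,[0,0,0],[0,0,0]],
])

```text
clock: 14.32
ee_pos: [0.5137, -0.0012, 0.1063]
tcp_rot: [2.323, 2.115, 0.0]
contact_force: [-0.1, 0.9, 0.9]
opening: 0.0205
```

```bash
python3 snap.py n;python3 snap.py ns scene; python3 - <<'E'
from plan import *
im=cv2.imread("pics/n.png")[200:340,200:440];cv2.imwrite("pics/nc.png",cv2.resize(im,None,fx=3,fy=3,interpolation=cv2.INTER_CUBIC))
im=cv2.imread("pics/ns.png")[170:280,270:380];cv2.imwrite("pics/nsc.png",cv2.resize(im,None,fx=5,fy=5,interpolation=cv2.INTER_CUBIC))
p,r=now();print(bay(p)*1000,np.degrees(np.arctan2(r[1,0],r[0,0])),bot.observe()["opening"])
for s in(-.125,-.12):
  P=np.r_[O+s*d,.04];
  for e in(-.035,.035):print(px("scene",P+np.r_[e*n,0]))
E
```

```text
14.325 [ 0.51372358 -0.00121647  0.10630585] [2.32326644e+00 2.11467377e+00 6.34602448e-05]
14.375 [ 0.51373043 -0.00123051  0.10631611] [2.32320669e+00 2.11461564e+00 9.33630159e-05]
[-143.4    0.1] 84.6167682441971 0.020412622289733718
[287.6 208.1]
[313.1 199.5]
[288.5 209.2]
[314.1 200.5]
```

View pics/nc.png

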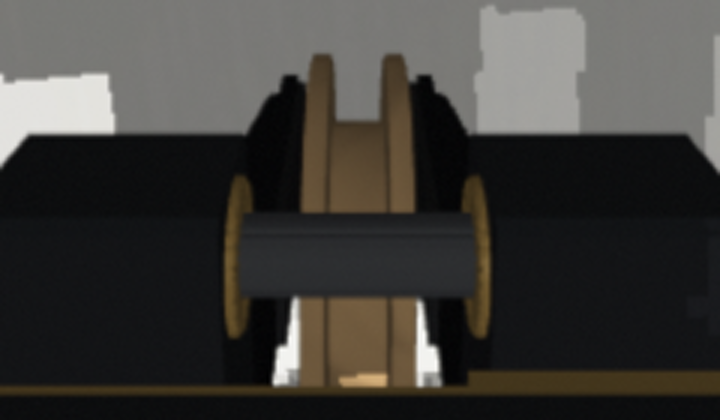

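View pics/nsc.png

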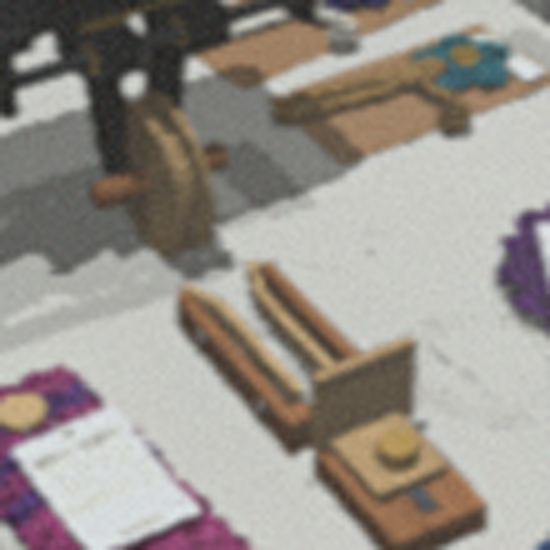

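```bash
python3 - <<'E'
from plan import *
f=lambda x,y,z:bay(onz("scene",270+x/5-.4,170+y/5-.4,z))*1000
print("shoe tips",f(190,290,.019),f(256,268,.019))
print("axle",f(97,190,.04),f(223,155,.04))
print("plate top corners",f(316,381,.06),f(411,345,.06))
E
```

```text
shoe tips [-58.3 -17.5] [-56.9  17.1]
axle [-125.1  -31.2] [-119.4   34.8]
plate top corners [ 66.5 -25.1] [67.4 20.9]
```

Emit:
apply_moves([
  [0.215,[-3,-0.3,0],[0,0,0]],
  [0.215,[-4,-0.3,0],[0,0,0]],
  [0.215,[-4,0,0],[0,0,0]],
  [0.215,[-4,0,0],[0,0,0]],
  [0.215,[-4,0,0],[0,0,0]],
  [0.215,[-4,0,0],[0,0,0]],
  [0.215,[-4,0,0],[0,0,0]],
  [0.215,[-4,0,0],[0,0,0]],
  [0.215,[-4,0,0],[0,0,0]],
  [0.215,[-4,0,0],[0,0,0]],
  [0.215,[-4,0,0],[0,0,0]],
  [0.215,[-4,0,0],[0,0,0]],
])

```text
clock: 15.92
ee_pos: [0.5089, -0.0477, 0.1065]
tcp_rot: [-2.323, -2.113, -0.002]
contact_force: [0.1, 6.9, 3.0]
opening: 0.0204
```

```bash
python3 snap.py o;python3 snap.py os scene; python3 - <<'E'
from plan import *
a=cv2.imread("pics/o.png")[200:340,200:440];a=cv2.resize(a,(480,280))
b=cv2.imread("pics/os.png")[170:280,270:380];b=cv2.resize(b,(560,560),interpolation=cv2.INTER_CUBIC)[:560]
c=np.zeros((560,800,3),np.uint8);c[:,:560]=b;c[:140,560:800]=cv2.resize(a,(240,140))
cv2.imwrite("pics/oc.png",c);cv2.imwrite("pics/oc2.png",a)
p,r=now();print(bay(p)*1000,np.degrees(np.arctan2(r[1,0],r[0,0])),bot.observe()["opening"])
E
```

```text
15.925 [ 0.50892619 -0.04772314  0.10654666] [-2.32344472 -2.11340717 -0.00236454]
15.975 [ 0.50892897 -0.0480382   0.10662213] [-2.32375069e+00 -2.11341538e+00 -1.93662260e-03]
[-96.4  -0.3] 84.58431984150154 0.02068573950938686
```

View pics/oc.png

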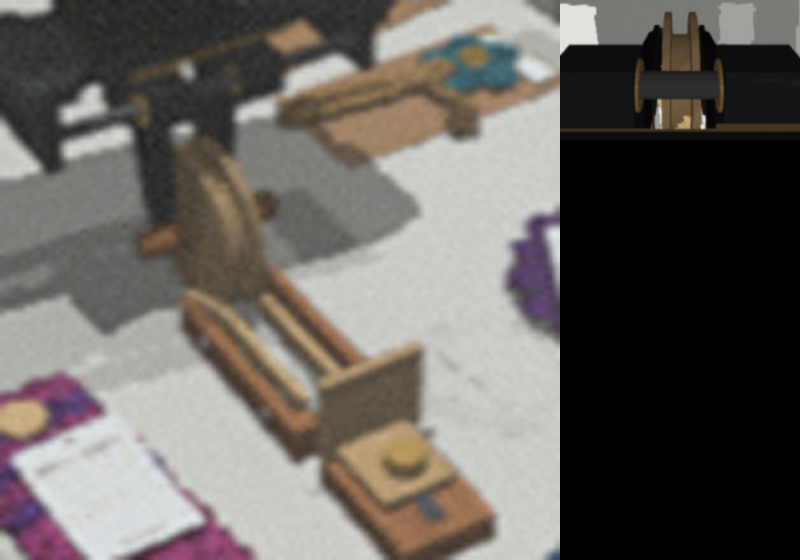

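View pics/oc2.png

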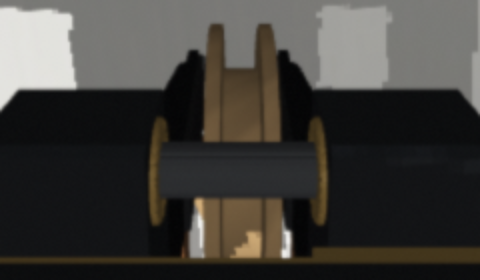

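Emit:
apply_moves([
  [0.215,[-3,0,0],[0,0,0]],
  [0.215,[-3,0,0],[0,0,0]],
  [0.215,[-3,0,0],[0,0,0]],
  [0.215,[-3,0,0],[0,0,0]],
  [0.215,[-3,0,0],[0,0,0]],
])

```text
clock: 16.65
ee_pos: [0.5073, -0.0631, 0.1063]
tcp_rot: [2.323, 2.115, 0.0]
contact_force: [0.8, 3.3, 2.5]
opening: 0.0206
```

```bash
python3 snap.py p;python3 snap.py ps scene; python3 - <<'E'
from plan import *
a=cv2.imread("pics/p.png")[200:340,200:440];a=cv2.resize(a,(480,280))
b=cv2.imread("pics/ps.png")[170:280,270:380];b=cv2.resize(b,(560,560),interpolation=cv2.INTER_CUBIC)[:560]
c=np.zeros((560,800,3),np.uint8);c[:,:560]=b;c[:140,560:800]=cv2.resize(a,(240,140))
cv2.imwrite("pics/pc.png",c)
p,r=now();print(bay(p)*1000,np.degrees(np.arctan2(r[1,0],r[0,0])),bot.observe()["contact_force"])
E
```

```text
16.65 [ 0.50733065 -0.06312668  0.10630067] [2.32322834e+00 2.11451223e+00 1.01926736e-04]
16.7 [ 0.50729483 -0.06342794  0.10624884] [ 2.32324589e+00  2.11424695e+00 -3.26472878e-04]
[-80.9  -0.5] 84.60155019354974 [1.3 1.9 1.5]
```

View pics/pc.png

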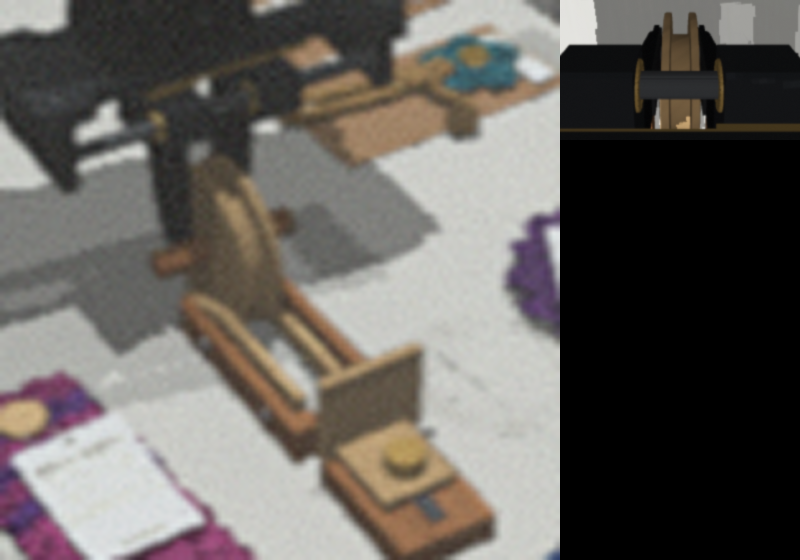

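Emit:
apply_moves([
  [0.26,[-2,0,0],[0,0,0]],
  [0.28,[-4,0,0],[0,0,0]],
  [0.28,[-4,0,0],[0,0,0]],
  [0.28,[-4,0,0],[0,0,0]],
  [0.28,[-4,0,0],[0,0,0]],
  [0.28,[-4,0,0],[0,0,0]],
  [0.28,[-4,0,0],[0,0,0]],
  [0.28,[-4,0,0],[0,0,0]],
  [0.28,[-4,0,0],[0,0,0]],
  [0.28,[-4,0,0],[0,0,0]],
  [0.28,[-4,0,0],[0,0,0]],
  [0.28,[-4,0,0],[0,0,0]],
  [0.28,[-4,0,0],[0,0,0]],
  [0.28,[-3,0,0],[0,0,0]],
  [0.28,[-3,0,0],[0,0,0]],
  [0.28,[0,0,0],[0,0,0]],
])

```text
clock: 18.75
ee_pos: [0.5019, -0.1191, 0.1061]
tcp_rot: [2.323, 2.114, -0.001]
contact_force: [0.8, -0.3, 0.5]
opening: 0.0265
```

```bash
python3 snap.py q;python3 snap.py qs scene; python3 - <<'E'
from plan import *
a=cv2.imread("pics/q.png")[200:340,200:440];a=cv2.resize(a,(480,280))
b=cv2.imread("pics/qs.png")[170:280,270:380];b=cv2.resize(b,(560,560),interpolation=cv2.INTER_CUBIC)[:560]
c=np.zeros((560,800,3),np.uint8);c[:,:560]=b;c[:140,560:800]=cv2.resize(a,(240,140))
cv2.imwrite("pics/qc.png",c)
p,r=now();print(bay(p)*1000,np.degrees(np.arctan2(r[1,0],r[0,0])),bot.observe()["contact_force"])
E
```

```text
18.75 [ 0.50190147 -0.11905008  0.10611593] [ 2.32317089e+00  2.11434855e+00 -9.02789010e-04]
18.8 [ 0.50186018 -0.11898217  0.10605796] [ 2.32303576e+00  2.11452107e+00 -1.11947014e-03]
[-25.1  -0.7] 84.62319221719959 [0.3 0.2 0.6]
```

View pics/qc.png

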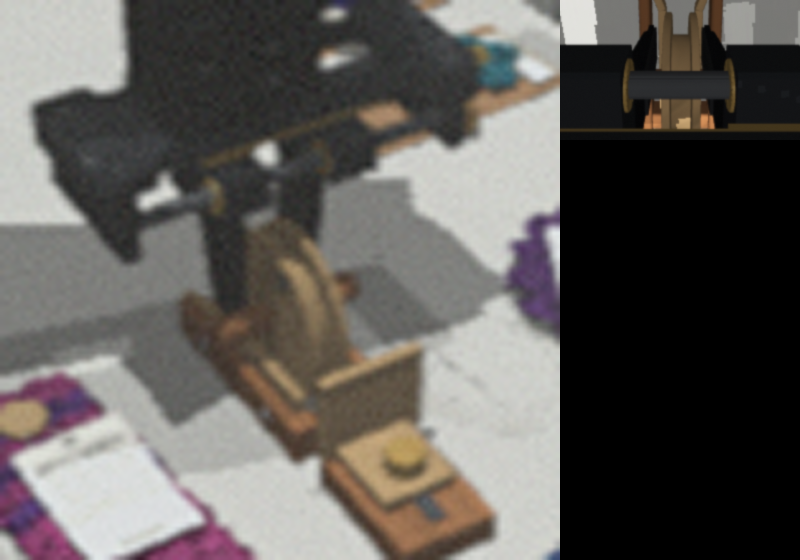

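Emit:
apply_moves([
  [0.28,[-2,0,0],[0,0,0]],
  [0.28,[-2,0,0],[0,0,0]],
  [0.28,[-2,0,0],[0,0,0]],
  [0.28,[-2,0,0],[0,0,0]],
  [0.28,[-2,0,0],[0,0,0]],
  [0.28,[-2,0,0],[0,0,0]],
])

```text
clock: 19.6
ee_pos: [0.501, -0.1308, 0.1063]
tcp_rot: [2.323, 2.114, 0.0]
contact_force: [0.3, 2.2, 1.4]
opening: 0.0266
```

Emit:
apply_moves([
  [0.28,[-1,0,0],[0,0,0]],
  [0.28,[-1,0,0],[0,0,0]],
  [0.28,[-1,0,0],[0,0,0]],
])

```text
clock: 19.98
ee_pos: [0.5006, -0.1337, 0.1063]
tcp_rot: [2.323, 2.115, 0.0]
contact_force: [1.4, 1.3, 2.1]
opening: 0.0269
```

```bash
cat > st.py <<'E'
from plan import *
s=bot.observe();p,r=now();f=s["contact_force"];print(s["clock"],bay(p)*1000,"along",-f[:2]@d,f, "tq",s["wrist_torque"].round(2))
E
python3 st.py;python3 snap.py rs scene; python3 - <<'E'
from plan import *
b=cv2.imread("pics/rs.png")[190:280,280:380];cv2.imwrite("pics/rc.png",cv2.resize(b,None,fx=6,fy=6,interpolation=cv2.INTER_CUBIC))
E
```

```text
19.975 [-10.3  -0.4] along 1.3903024483080952 [1.4 1.3 2.1] tq [0.2 0.1 0. ]
19.975 [ 0.50064862 -0.13365628  0.10629851] [2.32331184e+00 2.11455324e+00 1.11948041e-04]
```

View pics/rc.png

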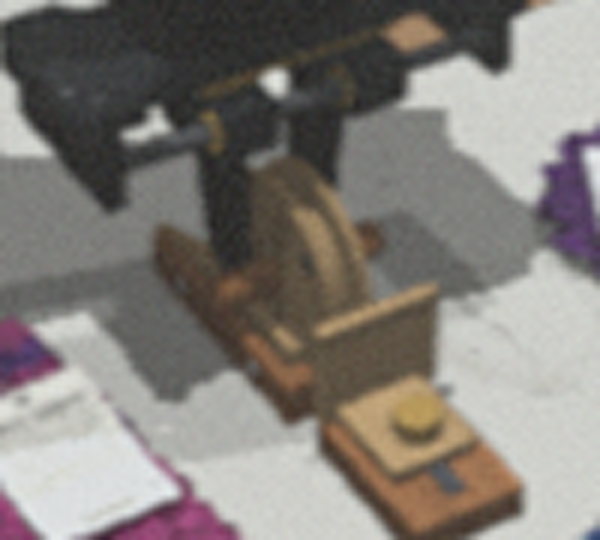

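Emit:
apply_moves([
  [0.28,[-1,0,0],[0,0,0]],
  [0.28,[-1,0,0],[0,0,0]],
  [0.28,[-1,0,0],[0,0,0]],
])

```text
clock: 20.4
ee_pos: [0.5003, -0.1366, 0.1062]
tcp_rot: [-2.323, -2.115, 0.0]
contact_force: [-0.2, 0.8, 2.2]
opening: 0.027
```

Emit:
apply_moves([
  [0.28,[-1,0,0],[0,0,0]],
  [0.28,[-1,0,0],[0,0,0]],
  [0.28,[-1,0,0],[0,0,0]],
])

```text
clock: 20.78
ee_pos: [0.5, -0.1396, 0.1063]
tcp_rot: [-2.323, -2.115, 0.0]
contact_force: [0.0, 2.3, 1.1]
opening: 0.027
```

Emit:
apply_moves([
  [0.28,[-1,0,0],[0,0,0]],
  [0.28,[-1,0,0],[0,0,0]],
])

```text
clock: 21.02
ee_pos: [0.4999, -0.1416, 0.1063]
tcp_rot: [-2.323, -2.115, 0.0]
contact_force: [0.5, 2.0, 1.5]
opening: 0.0267
```

Emit:
apply_moves([
  [0.28,[-0.7,0,0],[0,0,0]],
  [0.28,[-0.7,0,0],[0,0,0]],
])

```text
clock: 21.28
ee_pos: [0.4997, -0.143, 0.1062]
tcp_rot: [-2.323, -2.115, 0.0]
contact_force: [0.4, 2.0, 1.4]
opening: 0.0268
```

Emit:
apply_moves([
  [0.28,[-0.7,0,0],[0,0,0]],
  [0.28,[-0.7,0,0],[0,0,0]],
])

```text
clock: 21.52
ee_pos: [0.4996, -0.1444, 0.1063]
tcp_rot: [-2.323, -2.114, 0.0]
contact_force: [0.4, 1.5, 1.1]
opening: 0.0266
```

```bash
python3 st.py;python3 snap.py ss scene; python3 - <<'E'
from plan import *
b=cv2.imread("pics/ss.png")[190:280,280:380];cv2.imwrite("pics/sc.png",cv2.resize(b,None,fx=6,fy=6,interpolation=cv2.INTER_CUBIC))
E
```

```text
21.525 [ 0.4 -0.5] along 1.494715074017116 [0.4 1.5 1.1] tq [ 0.3  0.1 -0. ]
21.525 [ 0.49958706 -0.14439141  0.10625726] [-2.32339664e+00 -2.11449525e+00  4.34908132e-05]
```

View pics/sc.png

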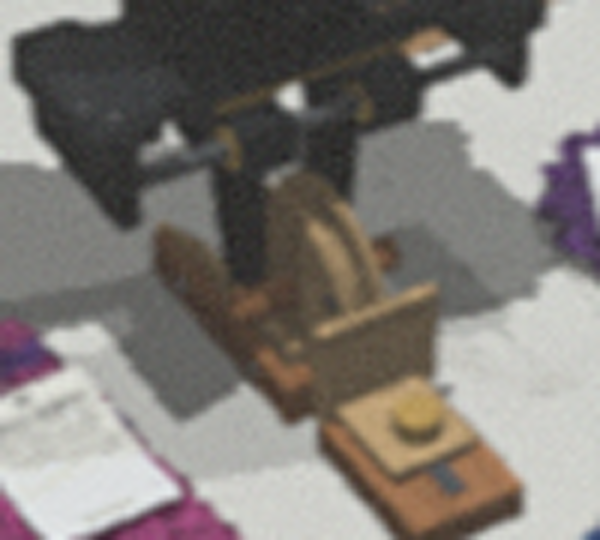

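Emit:
apply_moves([
  [0.28,[-0.6,0,0],[0,0,0]],
  [0.28,[-0.6,0,0],[0,0,0]],
])

```text
clock: 21.82
ee_pos: [0.4995, -0.1453, 0.1062]
tcp_rot: [-2.323, -2.114, -0.001]
contact_force: [1.0, 4.3, 2.4]
opening: 0.0266
```

Emit:
apply_moves([
  [0.28,[-0.6,0,0],[0,0,0]],
  [0.28,[-0.6,0,0],[0,0,0]],
])

```text
clock: 22.08
ee_pos: [0.4995, -0.1456, 0.1063]
tcp_rot: [-2.323, -2.112, -0.003]
contact_force: [0.8, 9.0, 4.2]
opening: 0.0268
```

Emit:
apply_moves([
  [0.28,[-0.6,0,0],[0,0,0]],
  [0.28,[-0.6,0,0],[0,0,0]],
])

```text
clock: 22.32
ee_pos: [0.4995, -0.1458, 0.1063]
tcp_rot: [-2.322, -2.111, -0.006]
contact_force: [0.8, 13.8, 4.7]
opening: 0.0264
```

Emit:
apply_moves([
  [0.28,[-0.6,0,0],[0,0,0]],
  [0.28,[-0.6,0,0],[0,0,0]],
])

```text
clock: 22.58
ee_pos: [0.4995, -0.1461, 0.1064]
tcp_rot: [-2.321, -2.109, -0.008]
contact_force: [2.0, 17.3, 5.6]
opening: 0.027
```

That batch overshot: I sent four advances at once and the force passed 12 N. I'm backing off straight away.

Emit:
apply_moves([
  [0.28,[1.5,0,0],[0,0,0]],
  [0.28,[1.1,0,0],[0,0,0]],
])

```text
clock: 22.82
ee_pos: [0.4995, -0.1454, 0.1063]
tcp_rot: [-2.322, -2.114, -0.002]
contact_force: [0.4, 4.3, 2.0]
opening: 0.0262
```

```bash
python3 st.py
```

```text
22.825 [ 1.4 -0.5] along 4.328053877162967 [0.4 4.3 2. ] tq [ 0.8  0.  -0. ]
```

Emit:
apply_moves([
  [0.28,[-0.5,0,0],[0,0,0]],
  [0.28,[0,0,0],[0,0,0]],
  [0.28,[0,0,0],[0,0,0]],
  [0.28,[0,0,0],[0,0,0]],
  [0.28,[0,0,0],[0,0,0]],
  [0.28,[0,0,0],[0,0,0]],
])

```text
clock: 23.58
ee_pos: [0.4995, -0.1456, 0.1063]
tcp_rot: [-2.322, -2.112, -0.004]
contact_force: [1.1, 8.6, 4.5]
opening: 0.0263
```

```bash
python3 st.py;python3 snap.py ts scene; python3 - <<'E'
from plan import *
b=cv2.imread("pics/ts.png")[190:280,280:380];cv2.imwrite("pics/tc.png",cv2.resize(b,None,fx=6,fy=6,interpolation=cv2.INTER_CUBIC))
E
```

```text
23.575 [ 1.6 -0.5] along 8.703729428368058 [1.1 8.6 4.5] tq [ 1.5 -0.1  0. ]
23.575 [ 0.49949269 -0.14559367  0.10631127] [-2.32217527 -2.11218384 -0.00382549]
```

View pics/tc.png

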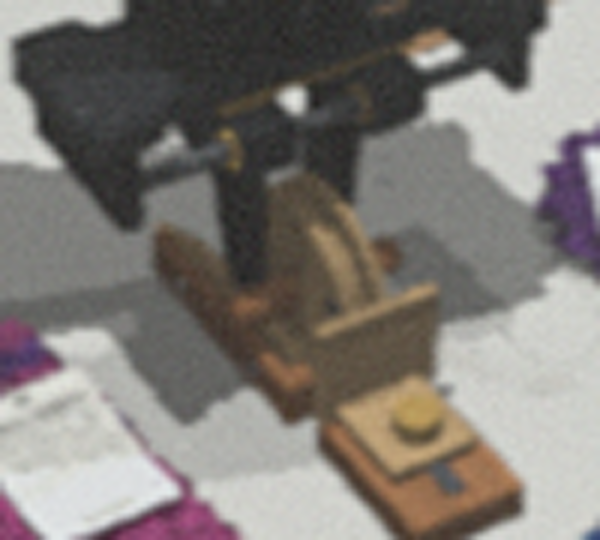

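Emit:
apply_moves([
  [0.28,[0.4,0,0],[0,0,0]],
  [0.28,[0,0,0],[0,0,0]],
  [0.28,[0,0,0],[0,0,0]],
  [0.28,[0,0,0],[0,0,0]],
  [0.28,[0,0,0],[0,0,0]],
  [0.28,[0,0,0],[0,0,0]],
  [0.28,[0,0,0],[0,0,0]],
  [0.28,[0,0,0],[0,0,0]],
])

```text
clock: 24.62
ee_pos: [0.4995, -0.1455, 0.1063]
tcp_rot: [-2.322, -2.113, -0.003]
contact_force: [0.0, 7.9, 2.4]
opening: 0.0263
```

Emit:
apply_moves([
  [0.28,[0.7,0,0],[0,0,0]],
  [0.28,[0.7,0,0],[0,0,0]],
  [0.28,[1,0,0],[0,0,0]],
  [0.28,[2,0,0],[0,0,0]],
  [0.32,[3,0,0],[0,0,0]],
  [0.36,[3,0,0],[0,0,0]],
  [0.38,[0,0,0],[0,0,0]],
  [0.38,[0,0,0],[0,0,0]],
])

```text
clock: 25.62
ee_pos: [0.5004, -0.1363, 0.1063]
tcp_rot: [2.323, 2.115, -0.0]
contact_force: [-0.7, -0.3, 0.1]
opening: 0.0362
```

```bash
python3 st.py;python3 snap.py us scene;python3 snap.py u; python3 - <<'E'
from plan import *
b=cv2.imread("pics/us.png")[190:280,280:380];cv2.imwrite("pics/uc.png",cv2.resize(b,None,fx=6,fy=6,interpolation=cv2.INTER_CUBIC))
E
```

```text
25.625 [-7.7 -0.4] along -0.3587060443437886 [-0.7 -0.3  0.1] tq [-0.1  0.1  0. ]
25.625 [ 0.50038114 -0.1362621   0.10627874] [ 2.32308662e+00  2.11473898e+00 -1.04260758e-04]
25.675 [ 0.50038075 -0.13629474  0.10627321] [ 2.32324171e+00  2.11462049e+00 -6.24201906e-05]
```

View pics/uc.png

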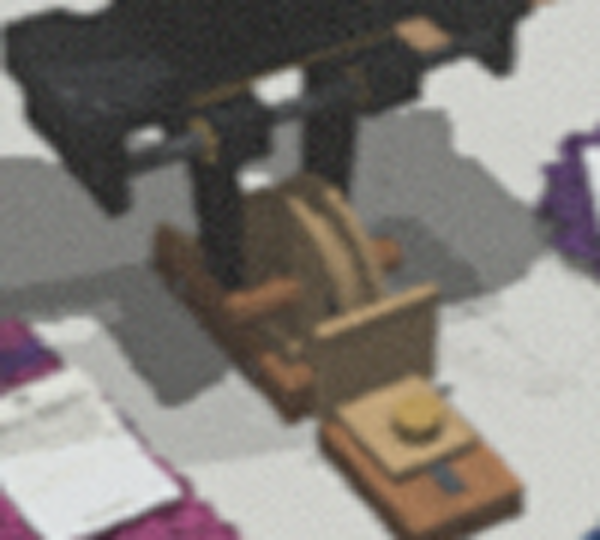

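View pics/u.png

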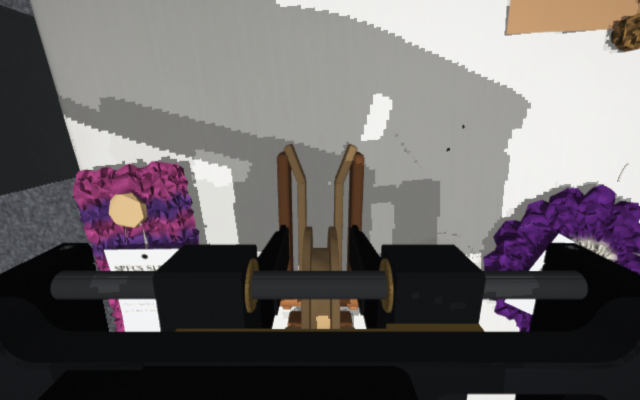

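Released; the reel stands in the bay. Next I lift straight up and take a look.

Emit:
apply_moves([
  [0.38,[0,0,-10],[0,0,0]],
  [0.38,[0,0,-20],[0,0,0]],
  [0.38,[0,0,-30],[0,0,0]],
  [0.38,[0,0,-35],[0,0,0]],
  [0.38,[0,0,-35],[0,0,0]],
  [0.38,[0,0,-35],[0,0,0]],
  [0.38,[-30,0,-20],[0,0,0]],
  [0.38,[-40,0,0],[0,0,0]],
  [0.38,[0,0,0],[0,0,0]],
  [0.38,[0,0,0],[0,0,0]],
])

```text
clock: 26.98
ee_pos: [0.4936, -0.2057, 0.2914]
tcp_rot: [-2.324, -2.114, -0.0]
contact_force: [0.3, 0.2, -0.1]
opening: 0.0362
```

```bash
python3 st.py;python3 snap.py vs scene;python3 snap.py v; python3 - <<'E'
from plan import *
b=cv2.imread("pics/vs.png")[190:280,280:380];cv2.imwrite("pics/vc.png",cv2.resize(b,None,fx=6,fy=6,interpolation=cv2.INTER_CUBIC))
b=cv2.imread("pics/v.png")[20:250,200:430];cv2.imwrite("pics/v2.png",cv2.resize(b,None,fx=2.6,fy=2.6,interpolation=cv2.INTER_CUBIC))
E
```

```text
26.975 [62.  -0.6] along 0.21460131722785866 [ 0.3  0.2 -0.1] tq [-0.1  0.1  0. ]
26.975 [ 0.4936401  -0.20571537  0.2913717 ] [-2.32354985e+00 -2.11388225e+00 -4.64562183e-04]
27.025 [ 0.49369233 -0.20538116  0.29120268] [-2.32265167e+00 -2.11465338e+00 -2.99545377e-04]
```

View pics/vc.png

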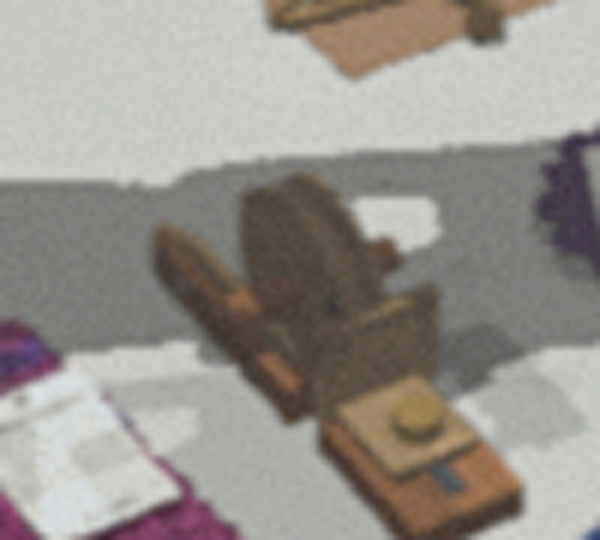

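View pics/v2.png

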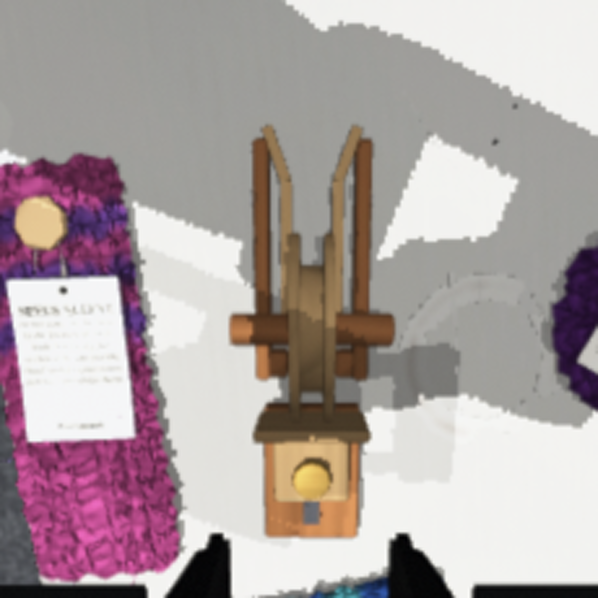

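```bash
python3 - <<'E'
from plan import *
import json
V=json.load(open("pics/v.json"))
f=lambda x,y,z:bay(onz("wrist",200+x/2.6-.3,20+y/2.6-.3,z,V))*1000
print("axle",f(231,329,.043),f(393,329,.043));print("plate top near",f(254,437,.06),f(369,437,.06),"bottom",f(262,405,.016),f(364,405,.016))
for a in(40,60,80):
  a=np.radians(a);P=np.r_[O+(.02+.032*np.sin(a))*d-.009*n,.04+.032*np.cos(a)];u=px("scene",P);print((u-[280,190])*6)
f=lambda x,y,z:bay(onz("scene",280+x/6-.4,190+y/6-.4,z))*1000
print(f(316,332,.06),f(438,287,.06))
E
```

```text
axle [ 19.5 -34.6] [19.5 34.6]
plate top near [ 62.9 -24.4] [62.9 24. ] bottom [ 57.4 -23.5] [57.4 24.7]
[317.5 267.5]
[328.  297.5]
[333.5 326.3]
[ 63.7 -24.6] [65.1 24.5]
```

```bash
python3 -c "
from rig import bot
print(bot.finish_job())"
```

```text
the job is handed in; nothing more can be done
None
```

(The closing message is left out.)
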